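# Lay the notched cutter knife into its setting holder

## Task

Two steel cutter knives lie on the worktop. Lay the one with the notch in its end into the setting holder: bevelled edge between the two cheeks, the notch over the upright pin, the knife resting flat on the bed. Leave the square-ended knife where it lies, and let go of the knife.

Things in the scene. Friction and masses are not known exactly. Their poses are not given: they have to be found in the camera images.
- knife_center (a point): Centre of the notched knife: a flat plain-steel blade 150 mm long (x), 52 wide (y), 8 thick (z), lying flat; the origin is half-way through its thickness. The +x end has an open notch 28 mm wide (y) and 34 deep (x), right through; its middle, where the pin should stand, is 58 mm from the origin along +x. The -x end is a bevelled edge. Grip it at the centre across the 52 mm width.
- holder_pin (a point): Foot of the holder's locating pin, on top of the bed, 24 mm above the worktop. The pin is upright, 10 mm in diameter, and rises 20 mm above this point. Axes as the holder's: +x runs from the cheeks towards the pin. The centre of the seated knife lies 58 mm from here along -x, with the knife's +x the same way as this +x.
- holder: The fixed setting holder; origin under its middle. Dark steel base 190 (x) x 104 x 8 mm; along it an aluminium bed 166 x 36 mm, top 24 mm up: the knife overhangs it 8 mm a side, so fingers can straddle it. The pin stands at x +58 mm. Two cheeks, 20 long x 8 mm thick, at x -55 mm on either side of the bed, 70 mm apart inside, rise 12 mm above it; the knife's bevelled end goes between them.
- spare_center (a point): Centre of the spare knife: the same blade, 150 x 52 x 8 mm, bevelled at its -x end, but its +x end is square and has no notch. It stays where it is.
Not all that is in view belongs to the job. Leave any blue look-alike of the part that bears knife_center alone.

How it is judged:
At the end, for the whole second after the job is handed in: The notched knife lies flat (4 degrees) on the bed (4 mm), the pin standing in its notch (within 18 mm along and 13 mm across of the notch middle), parallel to the holder within 12 degrees, let go and at rest; the spare knife is within 30 mm of where it was (x of holder_pin in the frame of knife_center between 0.04 and 0.076 m and y of holder_pin in the frame of knife_center between -0.013 and 0.013 m and angle between the x axis of knife_center and the x axis of holder_pin, either way round below 0.22 rad and z of knife_center in the frame of holder_pin between 0.001 and 0.008 m and angle between knife_center's own z axis and vertical below 0.07 rad and linear speed of knife below 0.02 m/s and distance of spare_center from where it was at the start of the episode below 0.03 m); the robot touches nothing.
It fails at once if the square-ended spare knife is moved more than 30 mm (distance of spare_center from where it was at the start of the episode above 0.03 m).
It also fails if it takes over 35 s, if anything falls off the work surface, if the arm or the gripper's body presses on something with over 40 N, if the wrist force passes 120 N, or if a joint passes its speed limit or range.

## Robot

A 7-joint arm with a two-finger parallel gripper is mounted at the origin on a cart in front of the work surface, level with it; the furniture and walls round the work are solid. World frame = base frame: x ahead of the robot, y to its left, z up, the work surface at z = 0. Lengths are in m, angles in rad, forces in N, time in s.
With the tool pointing down it reaches from about 0.425 to 0.875 m from the base axis. Payload 4.7 kg.
Tool frame: the origin (TCP) lies midway between the tips of the shut fingers; the grasp point (between the pads) lies ctrl.grasp_offset behind it (ctrl.grasp_offset is the distance from the TCP to the grasp point, in m); z points along the fingers, y is the line along which they close (so a half turn about z gives the same grasp; the last joint's range is limited). The gripper opens to 87 mm and grips with 3 to 60 N. Pads are 19 mm wide; open, the fingers measure 117 mm over their backs; the gripper's body (75 mm by 190 mm) begins 51 mm behind the grasp point.
Start: joints at [-1.146, 0.321, -0.07, 1.45, 0.023, 1.371, -0.057], TCP at [0.26, 0.596, 0.223] pointing down, gripper open.
Joint ranges: [-2.86, 2.86], [-0.3, 2.09], [-1.38, 1.24], [0.06, 2.45], [-1.56, 4.7], [0.09, 2.05], [-2.69, 2.69]. Speed limits (rad/s): [2.57, 2.57, 3.14, 3.14, 3.14, 3.14, 3.14].

## Interface

Orientations are given as a rotation vector (axis times angle).
In Python, from bench import ctrl gives the robot as it stands. The module is installed in compiled form; this text tells all that it offers.
- The arm moves only by the tool jog_arm, never from a script. Its argument "moves" is one flat list of numbers, 7 for each row, row after row: the shift along the tool's x, y, z in units of 30 cm (1.0 is 30 cm), then the turn, a rotation vector about the tool's x, y, z in units of 60 degrees (1.0 is 60 degrees), then the gripper's target within -1 to 1 (fully open at 1, half-way at 0, shut at -1). In form: [x, y, z, wx, wy, wz, fingers, x, y, z, wx, wy, wz, fingers, ...]. A call has exactly 8 rows; each row is the pose to reach, as a shift and turn from the pose commanded when the call began, along the tool's axes at that moment; what a row does not reach only later rows make up. A row lasts 1/8 s, in which the tool goes at most 62.5 mm and 10.7 degrees, less where a joint would pass 70% of its speed; a pose out of reach is approached as far as the arm can. A call with a number of a shift or a turn outside -1 to 1 is refused whole. A call with a gripper value outside its range is refused whole. The fingers move at their own pace and stop on an object; "newtons" is the grip in N (left out, the last holds). Time passes only in rows, so rows that repeat a pose let the fingers close, or fill a call up. It gives the time, the measured TCP pose, the force, the opening and the grip force at its end, in the units of the state.
- ctrl.get_state(): the state, without advancing time (a new reading comes with each control period).
- ctrl.get_image(name): name is "side" or "top"; returns a dict with "pixels" (480x640x3 uint8, red, green, blue), "fx", "fy", "cx", "cy" (pixels), "xyz" and "rotation" of the camera in the world. Camera axes: x right, y up, looking along -z (the intrinsics and any distortion apply to the point x, -y, -z); pixel columns grow to the right and rows downward; lengths in m; the calibration is good to about 2 mm. A picture is of the moment at which its call begins. There is no depth.
- ctrl.close_job(): hands the job in; it is judged then, once.
The state is a dict: "time": time; "joint_positions": joint angles; "qd": joint speeds; "joint_torque": joint torques, N m; "position": TCP position; "tool_rot": TCP orientation; "ft_force": force on the tool from outside, world axes, zero at the start; "torque": the same for the moment, N m; "grip_width": opening from 0.0 (shut) to 1.0 (fully open); "grip_force": force on a finger pad.
Only numpy, scipy, OpenCV 4.12 (cv2) and the standard library are available. Lean on these libraries where they do the work, as an engineer would, in place of code of your own. Each camera call takes 0.05 s, during which the arm holds its last target. There are 200 camera calls.

## Working session

There is one attempt and no reset: what is moved stays moved. The work goes in short steps, Python scripts to look and compute and a tool call to move; the robot and the scene stay as the last step left them, time stands still between calls to the robot, and variables do not carry over. Pictures are saved under pics/ and viewed, at most 10 in all, crops included, and the job is handed in when it is done.

Besides the shell and the picture viewer there is one more tool, called after "Request:" as name(argument=value, ...) on one line, values as JSON. jog_arm: Moves the arm, as the interface text tells. Its arguments: {"type":"object","properties":{"moves":{"type":"array"},"newtons":{"type":"number"}},"required":["moves"]}

```bash
mkdir -p pics; cat > h.py <<'E'
import numpy as np, cv2
from bench import ctrl
from scipy.spatial.transform import Rotation as R
def ray(im,u,v,z):
    d=np.array([(u-im["cx"])/im["fx"],-(v-im["cy"])/im["fy"],-1.])
    d=np.array(im["rotation"]).reshape(3,3)@d; o=np.array(im["xyz"])
    return o+d*(z-o[2])/d[2]
def proj(im,p):
    q=np.array(im["rotation"]).reshape(3,3).T@(np.array(p)-im["xyz"])
    return im["cx"]+im["fx"]*q[0]/-q[2], im["cy"]-im["fy"]*q[1]/-q[2]
def save(im,n): cv2.imwrite("pics/"+n,cv2.cvtColor(im["pixels"],cv2.COLOR_RGB2BGR))
E
python3 - <<'E'
from h import *
for n in("top","side"):
    im=ctrl.get_image(n); save(im,n+"0.png"); print(n,{k:v for k,v in im.items() if k!="pixels"})
s=ctrl.get_state(); print(s,ctrl.grasp_offset)
E
```

```text
top {'fx': 607.047536536644, 'fy': 607.047536536644, 'cx': 321.53137619124374, 'cy': 224.93884957859234, 'xyz': array([ 0.25613298, -0.07875108,  1.48529592]), 'rotation': array([ 0.13396176, -0.14406247, -1.57043021])}
side {'fx': 447.46706278382027, 'fy': 447.46706278382027, 'cx': 316.3118414268561, 'cy': 234.70326478964571, 'xyz': array([ 0.31916435, -0.80294342,  0.51039544]), 'rotation': array([ 0.99611481, -0.14556512, -0.27843426])}
{'time': 0.1, 'joint_positions': array([-1.14592824,  0.3217399 , -0.07007725,  1.45155317,  0.02262443,
        1.37082569, -0.05687871]), 'qd': array([-3.53421938e-05, -3.81544116e-03, -2.14926688e-04, -3.19725568e-03,
        1.64185198e-03, -1.67650020e-03, -9.87789106e-04]), 'joint_torque': array([-3.83484403e-04, -4.92577100e+01, -4.06015115e-01, -3.13394308e+01,
       -6.41924841e-02,  3.96378385e-02,  7.63962043e-05]), 'position': array([0.2594096 , 0.5954413 , 0.22157659]), 'tool_rot': array([-6.40585917e-01, -3.07534853e+00,  2.70730196e-03]), 'ft_force': array([ 0.22376695, -0.03257032, -0.55685461]), 'torque': array([0.01679455, 0.00471649, 0.01504406]), 'grip_force': 0.0, 'grip_width': 0.9995888899727012} 0.0187
```

```bash
sed -i 's/np.array(im\["rotation"\]).reshape(3,3)/R.from_rotvec(im["rotation"]).as_matrix()/' h.py; cat h.py | head -8
```

```text
import numpy as np, cv2
from bench import ctrl
from scipy.spatial.transform import Rotation as R
def ray(im,u,v,z):
    d=np.array([(u-im["cx"])/im["fx"],-(v-im["cy"])/im["fy"],-1.])
    d=R.from_rotvec(im["rotation"]).as_matrix()@d; o=np.array(im["xyz"])
    return o+d*(z-o[2])/d[2]
def proj(im,p):
```

View pics/top0.png

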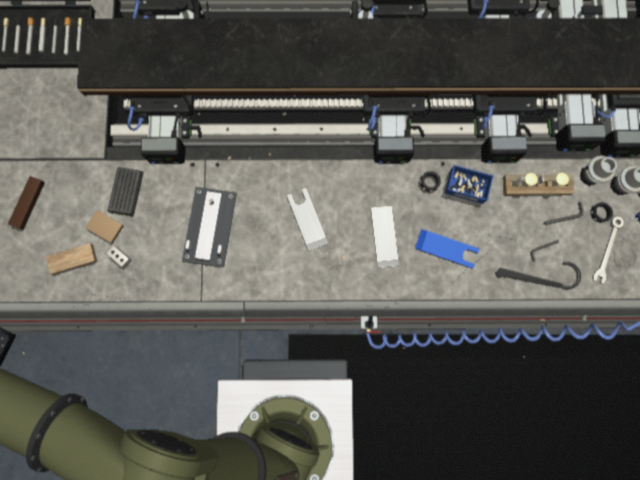

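View pics/side0.png

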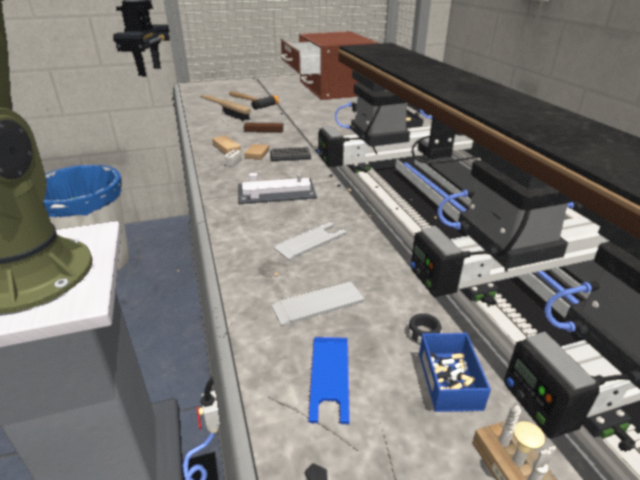

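Top view: the notched grey knife is at (307,219), with its notch up at (298,193). The square-ended grey spare is at (385,237), the blue look-alike at (447,249) and the holder at (209,227). The side view agrees: notched at (310,240), spare at (318,302). The grey notched one fits the description. I'll confirm it in a crop and measure.

```bash
python3 - <<'E'
from h import *
im=ctrl.get_image("top"); p=im["pixels"]
c=cv2.resize(p[170:285,170:420],None,fx=3.2,fy=3.2,interpolation=cv2.INTER_CUBIC)
cv2.imwrite("pics/crop1.png",cv2.cvtColor(c,cv2.COLOR_RGB2BGR))
hsv=cv2.cvtColor(p,cv2.COLOR_RGB2HSV)
m=((hsv[...,1]<30)&(hsv[...,2]>165)).astype(np.uint8)
m[:165]=0;m[290:]=0;m[:,:175]=0;m[:,415:]=0
n,l,st,ce=cv2.connectedComponentsWithStats(m)
for i in range(1,n):
    if st[i,4]<150: continue
    co=max(cv2.findContours((l==i).astype(np.uint8),0,2)[0],key=cv2.contourArea)
    (x,y),wh,a=cv2.minAreaRect(co); b=cv2.boxPoints(((x,y),wh,a))
    z=0.024 if x<250 else 0.008
    print(st[i],(x,y),wh,a); q=np.array([ray(im,u,v,z)[:2] for u,v in b])
    print("center",ray(im,x,y,z).round(4),"corners",q.round(3).tolist(),"sides",np.linalg.norm(np.diff(q,axis=0),axis=1).round(3))
E
```

```text
[390 176  20  18 219] (399.5, 184.5) (17.0, 19.0) 90.0
center [ 0.6224 -0.2846  0.008 ] corners [[0.644, -0.261], [0.644, -0.309], [0.601, -0.308], [0.601, -0.26]] sides [0.048 0.044 0.047]
[ 287  185   51   68 1504] (313.6692810058594, 218.35386657714844) (66.35858917236328, 47.38126754760742) 82.87498474121094
center [ 0.5369 -0.0695  0.008 ] corners [[0.613, -0.001], [0.628, -0.118], [0.462, -0.137], [0.448, -0.022]] sides [0.119 0.167 0.116]
[195 192  26  68 978] (207.83599853515625, 225.15199279785156) (14.758049011230469, 67.7975845336914) 10.30484676361084
center [0.5179 0.1889 0.024 ] corners [[0.439, 0.219], [0.605, 0.194], [0.598, 0.158], [0.433, 0.184]] sides [0.167 0.037 0.167]
[250 201  25  19 166] (263.0, 208.00001525878906) (27.72724151611328, 10.733125686645508) 26.56505012512207
center [0.5635 0.0563 0.008 ] corners [[0.567, 0.093], [0.592, 0.081], [0.56, 0.019], [0.536, 0.031]] sides [0.027 0.07  0.027]
[ 371  202   28   68 1379] (384.56024169921875, 235.50881958007812) (67.10657501220703, 26.13477325439453) 88.85424041748047
center [ 0.4932 -0.2442  0.008 ] corners [[0.577, -0.212], [0.578, -0.277], [0.411, -0.276], [0.41, -0.212]] sides [0.065 0.168 0.064]
[269 219  19  25 166] (278.52587890625, 232.0603485107422) (22.847322463989258, 15.10024356842041) 66.80140686035156
center [0.5028 0.0172 0.008 ] corners [[0.522, 0.046], [0.537, 0.011], [0.484, -0.011], [0.469, 0.023]] sides [0.037 0.057 0.037]
[263 238  40  52 681] (283.1160888671875, 267.4887390136719) (28.770105361938477, 58.01363754272461) 33.11134338378906
center [0.4151 0.0054 0.008 ] corners [[0.375, 0.073], [0.495, -0.003], [0.455, -0.063], [0.337, 0.014]] sides [0.142 0.071 0.141]
[237 243  20  18 195] (246.72021484375, 250.7660675048828) (20.78483009338379, 13.505351066589355) 16.699243545532227
center [0.4544 0.0929 0.024 ] corners [[0.446, 0.122], [0.478, 0.113], [0.463, 0.064], [0.431, 0.073]] sides [0.033 0.051 0.033]
```

View pics/crop1.png

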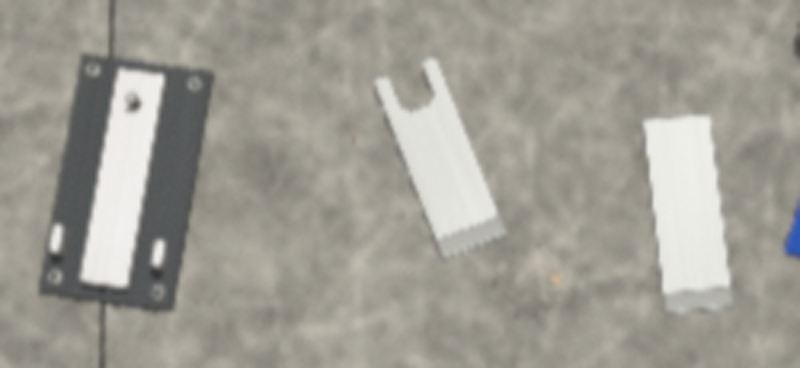

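The crop confirms it. The notched knife has its corners at crop (376,80), (433,60), (505,233) and (447,256). The spare at right is square-ended. The holder's pin is at crop (133,104), at the upper end, and its cheeks are at the lower end. Next I'll refine the knife pose with a tighter mask.

```bash
python3 - <<'E'
from h import *
im=ctrl.get_image("top"); p=im["pixels"]
f=lambda u,v:(170+u/3.2-.34,170+v/3.2-.34)
C=np.array([ray(im,*f(*c),0.008)[:2] for c in [(376,80),(433,60),(505,233),(447,256)]])
print("knife crop corners",C.round(4).tolist(),"sides",np.linalg.norm(C-np.roll(C,-1,0),axis=1).round(4),"c",C.mean(0))
d=(C[0]+C[1]-C[2]-C[3]); print("yaw",np.degrees(np.arctan2(d[1],d[0])))
g=cv2.GaussianBlur(p[...,2],(3,3),0)
for T in(195,205):
  m=(g>T).astype(np.uint8);n,l,st,ce=cv2.connectedComponentsWithStats(m)
  for s in((307,219),(209,227)):
    i=l[s[1],s[0]]
    if i==0: continue
    co=max(cv2.findContours((l==i).astype(np.uint8),0,2)[0],key=cv2.contourArea)[:,0]
    z=.008 if s[0]>250 else .024
    q=np.array([ray(im,u,v,z)[:2] for u,v in co]).astype(np.float32)
    (c,wh,a)=cv2.minAreaRect(q*1000); print(T,s,st[i,4],"c",c,wh,a)
B=np.array([ray(im,*f(*c),0.036)[:2] for c in [(56,230),(159,246)]]); print("cheek tops",B,np.linalg.norm(B[0]-B[1]))
print("pin foot",ray(im,*f(130,106),.024),"pin top",ray(im,*f(134,100),.044))
print("bed corners",[ray(im,*f(*c),.024)[:2].round(4).tolist() for c in [(118,68),(165,73),(128,288),(80,282)]])
s=ctrl.get_state(); print(R.from_rotvec(s["tool_rot"]).as_matrix().round(3))
E
```

```text
knife crop corners [[0.5973, -0.0035], [0.6131, -0.0479], [0.4764, -0.1033], [0.4587, -0.0587]] sides [0.0472 0.1475 0.048  0.1491] c [ 0.53639124 -0.05337381]
yaw 21.87568784837679
195 (307, 219) 873 c (542.72119140625, -50.995521545410156) (132.2353973388672, 48.63432312011719) 21.514352798461914
195 (209, 227) 889 c (518.742919921875, 188.98123168945312) (34.085914611816406, 162.74362182617188) 81.54486846923828
205 (307, 219) 800 c (542.0914306640625, -51.14588165283203) (128.91647338867188, 46.45096969604492) 21.25894546508789
205 (209, 227) 840 c (518.5307006835938, 188.78627014160156) (32.78094482421875, 161.6888885498047) 81.54659271240234
cheek tops [[0.47578513 0.23537025]
 [0.4633241  0.15756339]] 0.07879838770362996
pin foot [0.57372039 0.18448824 0.024     ] pin top [0.57401618 0.17798397 0.044     ]
bed corners [[0.6037, 0.1946], [0.5996, 0.1583], [0.4331, 0.1821], [0.4378, 0.2185]]
[[-0.917  0.399 -0.   ]
 [ 0.399  0.917 -0.001]
 [-0.    -0.001 -1.   ]]
```

Both measurements agree:
- **Knife:** centre (0.536, -0.053), yaw 21.7°. Its sides measure 148 x 48 mm against the true 150 x 52.
- **Holder:** centre (0.5185, 0.189), yaw -8.5°. The bed measures 167 x 37 mm, and the pin is about (0.575, 0.181).

Both are within reach, so I'll start moving.

Request:
jog_arm(moves=[-0.107,-0.101,0,0,0,-0.047,1,-0.214,-0.202,0,0,0,-0.094,1,-0.321,-0.303,0,0,0,-0.141,1,-0.428,-0.404,0,0,0,-0.188,1,-0.535,-0.505,0,0,0,-0.235,1,-0.642,-0.606,0,0,0,-0.282,1,-0.749,-0.707,0,0,0,-0.33,1,-0.855,-0.808,0,0,0,-0.377,1], newtons=30)

```text
time: 1.2
position: [0.3983, 0.2698, 0.2226]
tool_rot: [0.023, 3.141, 0.0]
ft_force: [-0.8, 0.9, -0.2]
grip_width: 0.996
grip_force: 0.0
```

```bash
cat > go.py <<'E'
import sys
from h import *
# args: x y z(TCP) toolx-yaw(deg): prints the shift and turn in tool axes, move units
x,y,z,yaw=map(float,sys.argv[1:5]); s=ctrl.get_state(); r=R.from_rotvec(s["tool_rot"])
a=np.radians(yaw); X=np.array([np.cos(a),np.sin(a),0]); Z=np.array([0,0,-1.])
g=R.from_matrix(np.c_[X,np.cross(Z,X),Z])
print("t",s["time"],"pos",s["position"].round(4),"yaw",np.degrees(np.arctan2(*r.as_matrix()[1::-1,0])).round(2),"tilt",r.as_matrix()[2].round(4))
print("shift",(r.inv().apply(np.array([x,y,z])-s["position"])/.3).round(4),"turn",((r.inv()*g).as_rotvec()/np.radians(60)).round(4))
print("f",s["ft_force"].round(1),"w",s["grip_width"],s["grip_force"])
E
python3 go.py .536 -.053 .11 201.7
```

```text
t 1.2 pos [0.3983 0.2698 0.2226] yaw 179.18 tilt [-2.e-04  2.e-04 -1.e+00]
shift [-0.4742 -1.0694  0.3751] turn [ 2.000e-04  3.000e-04 -3.754e-01]
f [-0.8  0.9 -0.2] w 0.9955251559350632 0.0
```

Request:
jog_arm(moves=[-0.05,-0.12,0,0,0,-0.05,1,-0.11,-0.25,0.03,0,0,-0.1,1,-0.17,-0.38,0.06,0,0,-0.15,1,-0.23,-0.52,0.1,0,0,-0.2,1,-0.29,-0.65,0.14,0,0,-0.25,1,-0.35,-0.78,0.18,0,0,-0.3,1,-0.41,-0.9,0.22,0,0,-0.35,1,-0.45,-1.0,0.25,0,0,-0.375,1])

```text
time: 2.2
position: [0.5284, -0.0325, 0.147]
tool_rot: [0.588, -3.086, 0.0]
ft_force: [0.0, 0.2, -0.7]
grip_width: 1.0
grip_force: 0.0
```

```bash
python3 go.py .536 -.053 .04 201.7
```

```text
t 2.2 pos [ 0.5284 -0.0325  0.147 ] yaw -158.41 tilt [ 3.e-04 -2.e-04 -1.e+00]
shift [ 0.0015 -0.0727  0.3567] turn [-0.0002 -0.0003 -0.0018]
f [ 0.   0.2 -0.7] w 0.9997194199248729 0.0
```

Request:
jog_arm(moves=[0,-0.03,0.06,0,0,0,1,0,-0.06,0.12,0,0,0,1,0,-0.073,0.18,0,0,0,1,0,-0.073,0.24,0,0,0,1,0,-0.073,0.29,0,0,0,1,0,-0.073,0.33,0,0,0,1,0,-0.073,0.357,0,0,0,1,0,-0.073,0.357,0,0,0,1])

```text
time: 3.2
position: [0.5359, -0.0511, 0.04]
tool_rot: [0.588, -3.085, -0.0]
ft_force: [0.9, 0.3, -0.5]
grip_width: 1.003
grip_force: 0.0
```

```bash
python3 go.py .536 -.053 .002 201.7; python3 - <<'E'
from h import *
o=[]
for n in("side","top"):
    im=ctrl.get_image(n); u,v=map(int,proj(im,(.536,-.053,.01))); a=65 if n=="side" else 50
    o.append(cv2.resize(im["pixels"][v-a:v+a,u-a:u+a],(400,400),interpolation=cv2.INTER_CUBIC))
cv2.imwrite("pics/app.png",np.hstack(o)[...,::-1])
E
```

```text
t 3.2 pos [ 0.5359 -0.0511  0.04  ] yaw -158.41 tilt [ 7.e-04  2.e-04 -1.e+00]
shift [ 0.002  -0.0059  0.1267] turn [ 0.0002 -0.0007 -0.0019]
f [ 0.9  0.3 -0.5] w 1.0032524477217806 0.0
```

View pics/app.png

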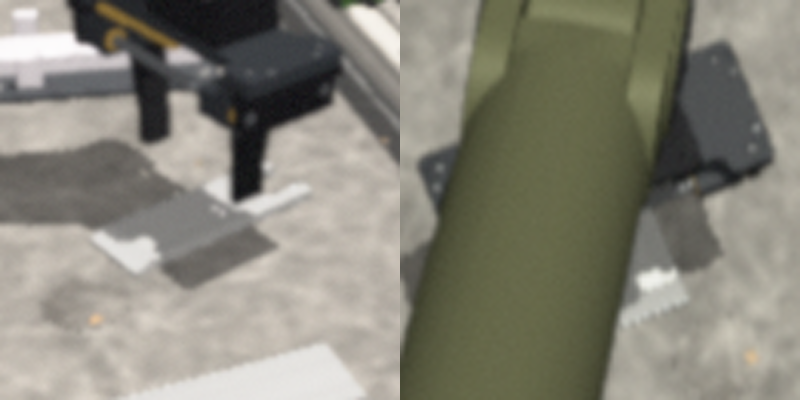

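The side crop shows the open fingers 40 mm above the knife's middle and aligned across its width, with the near tip at crop (247,195). Now I'll go down and grip.

Request:
jog_arm(moves=[0,-0.006,0.03,0,0,0,1,0,-0.006,0.06,0,0,0,1,0,-0.006,0.085,0,0,0,1,0,-0.006,0.105,0,0,0,1,0,-0.006,0.118,0,0,0,1,0,-0.006,0.124,0,0,0,1,0,-0.006,0.124,0,0,0,1,0,-0.006,0.124,0,0,0,0.4], newtons=30)

```text
time: 4.3
position: [0.5371, -0.0529, 0.0035]
tool_rot: [-0.588, 3.085, 0.0]
ft_force: [-0.2, 0.4, -0.7]
grip_width: 0.947
grip_force: 0.0
```

Request:
jog_arm(moves=[0,0,0,0,0,0,0,0,0,0,0,0,0,0,0,0,0,0,0,0,-0.2,0,0,0,0,0,0,-0.3,0,0,0,0,0,0,-0.4,0,0,0,0,0,0,-0.5,0,0,0,0,0,0,-0.5,0,0,0,0,0,0,-0.5], newtons=40)

```text
time: 5.3
position: [0.537, -0.0531, 0.0033]
tool_rot: [-0.588, 3.086, -0.0]
ft_force: [0.2, -2.2, 0.1]
grip_width: 0.584
grip_force: 40.0
```

```bash
python3 go.py .536 -.053 .1 201.7
```

```text
t 5.3 pos [ 0.537  -0.0531  0.0033] yaw -158.42 tilt [-3.e-04 -3.e-04 -1.e+00]
shift [ 0.003   0.0014 -0.3222] turn [-0.0003  0.0003 -0.002 ]
f [ 0.2 -2.2  0.1] w 0.5843621504833717 39.99811112880707
```

The grip width is 51 mm, which matches the 52 mm blade. Lifting.

Request:
jog_arm(moves=[0,0,-0.02,0,0,0,-0.5,0,0,-0.06,0,0,0,-0.5,0,0,-0.12,0,0,0,-0.5,0,0,-0.18,0,0,0,-0.5,0,0,-0.24,0,0,0,-0.5,0,0,-0.29,0,0,0,-0.5,0,0,-0.32,0,0,0,-0.5,0,0,-0.32,0,0,0,-0.5], newtons=50)

```text
time: 6.3
position: [0.5373, -0.0528, 0.0999]
tool_rot: [-0.588, 3.085, 0.0]
ft_force: [0.7, -0.3, -3.1]
grip_width: 0.585
grip_force: 50.0
```

```bash
python3 go.py .5185 .189 .1 171.5; python3 - <<'E'
from h import *
im=ctrl.get_image("side"); u,v=map(int,proj(im,(.536,-.053,.1)))
cv2.imwrite("pics/lift.png",cv2.resize(im["pixels"][v-70:v+80,u-100:u+100],None,fx=4,fy=4,interpolation=cv2.INTER_CUBIC)[...,::-1])
E
```

```text
t 6.3 pos [ 0.5373 -0.0528  0.0999] yaw -158.41 tilt [-1.3e-03 -2.0e-04 -1.0e+00]
shift [-2.383e-01  7.727e-01 -1.000e-04] turn [1.000e-04 1.300e-03 5.015e-01]
f [ 0.7 -0.3 -3.1] w 0.5852213979032851 49.997679591178894
```

View pics/lift.png

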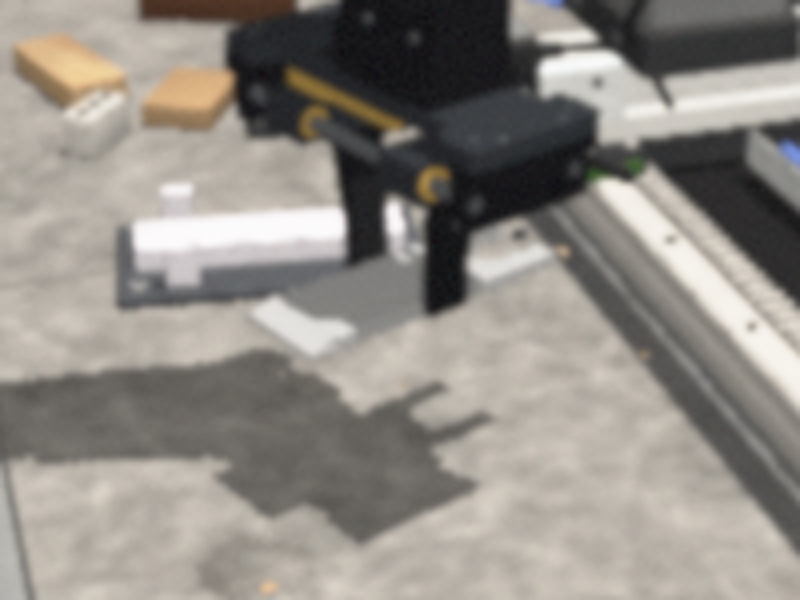

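The knife is held level between the pads, with the bevel at crop (300,325) and the notch at (510,260). Carrying it to above the holder.

Request:
jog_arm(moves=[-0.02,0.06,0,0,0,0.04,-0.5,-0.06,0.18,0,0,0,0.12,-0.5,-0.1,0.32,0,0,0,0.21,-0.5,-0.14,0.46,0,0,0,0.3,-0.5,-0.18,0.6,0,0,0,0.39,-0.5,-0.22,0.7,0,0,0,0.45,-0.5,-0.237,0.76,0,0,0,0.49,-0.5,-0.238,0.773,0,0,0,0.502,-0.5])

```text
time: 7.35
position: [0.517, 0.1904, 0.0982]
tool_rot: [-0.23, -3.132, 0.001]
ft_force: [0.1, -0.1, -3.6]
grip_width: 0.586
grip_force: 50.0
```

```bash
python3 go.py .5185 .189 .055 171.5; python3 - <<'E'
from h import *
o=[]
for n in("side","top"):
    im=ctrl.get_image(n); u,v=map(int,proj(im,(.5185,.189,.06))); a=60
    o.append(cv2.resize(im["pixels"][v-a:v+a,u-a:u+a],(400,400),interpolation=cv2.INTER_CUBIC))
cv2.imwrite("pics/over.png",np.hstack(o)[...,::-1])
E
```

```text
t 7.35 pos [0.517  0.1904 0.0982] yaw 171.61 tilt [ 1.6e-03 -9.0e-04 -1.0e+00]
shift [-0.006  -0.0037  0.1441] turn [-0.0009 -0.0015  0.0019]
f [ 0.1 -0.1 -3.6] w 0.5864139744558322 49.997597336769104
```

View pics/over.png

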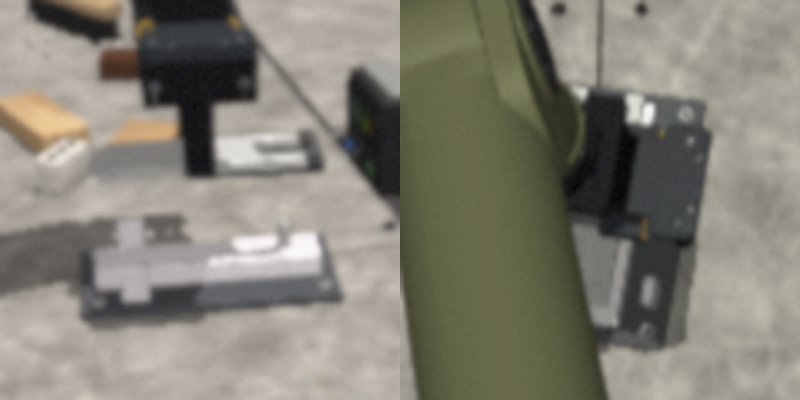

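The knife hangs level over the holder. In the left crop the notch is at (285,148), right over the pin at (283,228), and the bevel is on the cheek side. I'll lower it until it is just above the pin and check.

Request:
jog_arm(moves=[-0.006,-0.004,0.03,0,0,0,-0.5,-0.006,-0.004,0.06,0,0,0,-0.5,-0.006,-0.004,0.09,0,0,0,-0.5,-0.006,-0.004,0.12,0,0,0,-0.5,-0.006,-0.004,0.14,0,0,0,-0.5,-0.006,-0.004,0.155,0,0,0,-0.5,-0.006,-0.004,0.16,0,0,0,-0.5,-0.006,-0.004,0.16,0,0,0,-0.5])

```text
time: 8.45
position: [0.5197, 0.1876, 0.0514]
tool_rot: [0.234, 3.133, 0.0]
ft_force: [0.5, -0.1, -3.4]
grip_width: 0.584
grip_force: 50.0
```

```bash
python3 go.py .5185 .189 .0283 171.5; python3 - <<'E'
from h import *
o=[]
for n in("side","top"):
    im=ctrl.get_image(n); u,v=map(int,proj(im,(.5185,.189,.05))); a=50
    o.append(cv2.resize(im["pixels"][v-a:v+a,u-a:u+a],(400,400),interpolation=cv2.INTER_CUBIC))
cv2.imwrite("pics/near.png",np.hstack(o)[...,::-1])
E
```

```text
t 8.45 pos [0.5197 0.1876 0.0514] yaw 171.47 tilt [-2.e-04  2.e-04 -1.e+00]
shift [0.0046 0.0039 0.0769] turn [ 0.0002  0.0002 -0.0006]
f [ 0.5 -0.1 -3.4] w 0.584162269795858 49.997724294662476
```

View pics/near.png

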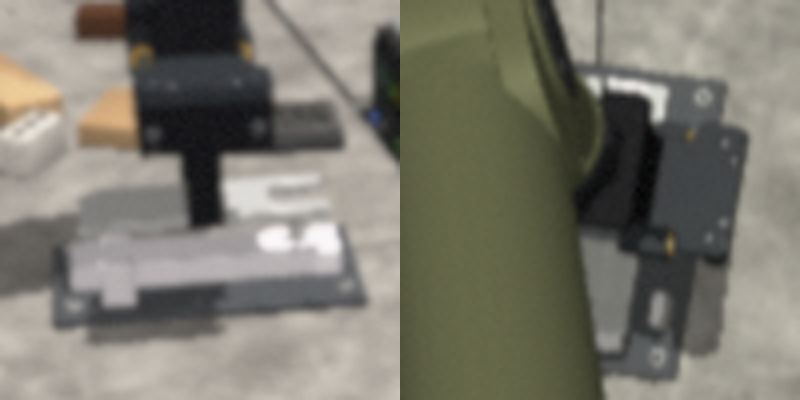

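The knife sits just above the holder. The notch is at crop (295,187) and centred across. In the top crop the blade edge (x≈630) lies inside the cheek (x≈657). I'll lower it to the bed while watching the force.

Request:
jog_arm(moves=[0.004,0.004,0.01,0,0,0,-0.5,0.004,0.004,0.02,0,0,0,-0.5,0.004,0.004,0.03,0,0,0,-0.5,0.004,0.004,0.04,0,0,0,-0.5,0.004,0.004,0.05,0,0,0,-0.5,0.004,0.004,0.06,0,0,0,-0.5,0.004,0.004,0.065,0,0,0,-0.5,0.004,0.004,0.065,0,0,0,-0.5])

```text
time: 9.55
position: [0.5185, 0.1889, 0.0316]
tool_rot: [-0.234, -3.133, 0.0]
ft_force: [0.6, -0.2, -2.7]
grip_width: 0.582
grip_force: 50.0
```

```bash
python3 go.py .5185 .189 .0278 171.5; python3 - <<'E'
from h import *
im=ctrl.get_image("side"); u,v=map(int,proj(im,(.5185,.189,.03))); a=50
cv2.imwrite("pics/low.png",cv2.resize(im["pixels"][v-a:v+a,u-a:u+a],(600,600),interpolation=cv2.INTER_CUBIC)[...,::-1])
print("pin foot/top in crop",[(np.array(proj(im,(.576,.180,z)))-[u-a,v-a])*6 for z in(.024,.044)])
E
```

```text
t 9.55 pos [0.5185 0.1889 0.0316] yaw 171.47 tilt [ 1.e-04 -1.e-04 -1.e+00]
shift [-0.      0.0003  0.0128] turn [-0.0001 -0.0001 -0.0006]
f [ 0.6 -0.2 -2.7] w 0.5821729157109081 49.99762773513794
pin foot/top in crop [array([443.62113883, 308.87429358]), array([442.31620937, 264.80238476])]
```

View pics/low.png

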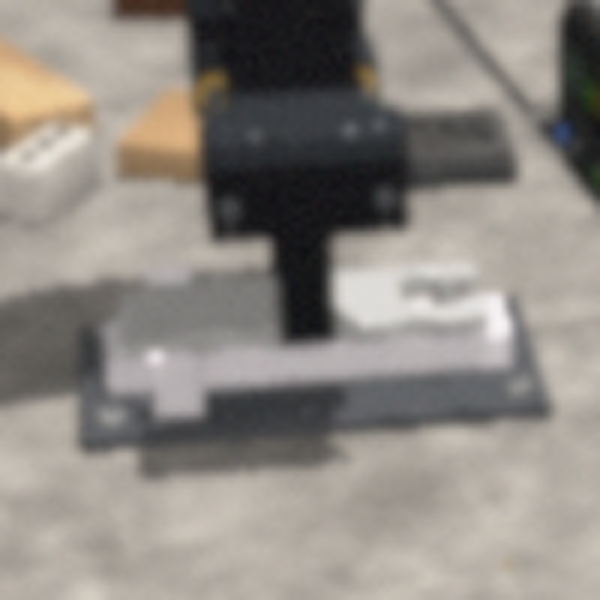

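The pin now stands in the notch at (435,285), and the force is still only the knife's weight. I'll lower the last 4 mm.

Request:
jog_arm(moves=[0,0,0.003,0,0,0,-0.5,0,0,0.006,0,0,0,-0.5,0,0,0.009,0,0,0,-0.5,0,0,0.011,0,0,0,-0.5,0,0,0.013,0,0,0,-0.5,0,0,0.014,0,0,0,-0.5,0,0,0.014,0,0,0,-0.5,0,0,0.014,0,0,0,-0.5])

```text
time: 10.6
position: [0.5186, 0.1889, 0.0276]
tool_rot: [0.234, 3.133, 0.0]
ft_force: [-0.4, 1.2, -2.6]
grip_width: 0.583
grip_force: 50.0
```

Request:
jog_arm(moves=[0,0,0.001,0,0,0,0.1,0,0,0.001,0,0,0,0.2,0,0,0.001,0,0,0,0.35,0,0,0.001,0,0,0,0.5,0,0,0.001,0,0,0,0.7,0,0,0.001,0,0,0,0.7,0,0,0.001,0,0,0,0.7,0,0,0.001,0,0,0,0.7])

```text
time: 11.6
position: [0.5186, 0.1889, 0.0273]
tool_rot: [0.234, 3.133, 0.0]
ft_force: [-0.0, 0.6, -0.7]
grip_width: 0.848
grip_force: 0.0
```

Request:
jog_arm(moves=[0,0,-0.03,0,0,0,0.7,0,0,-0.08,0,0,0,0.7,0,0,-0.15,0,0,0,0.7,0,0,-0.25,0,0,0,0.7,0,0,-0.35,0,0,0,0.7,0,0,-0.45,0,0,0,0.7,0,0,-0.55,0,0,0,0.7,0,0,-0.6,0,0,0,0.7])

```text
time: 12.6
position: [0.5195, 0.1892, 0.2102]
tool_rot: [0.234, 3.13, 0.004]
ft_force: [-0.3, 0.3, 0.4]
grip_width: 0.851
grip_force: 0.0
```

```bash
python3 go.py .5185 .189 .2 171.5; python3 - <<'E'
from h import *
o=[]
for n in("side","top"):
    im=ctrl.get_image(n); u,v=map(int,proj(im,(.5185,.189,.03))); a=50
    o.append(cv2.resize(im["pixels"][v-a:v+a,u-a:u+a],(400,400),interpolation=cv2.INTER_CUBIC))
cv2.imwrite("pics/done.png",np.hstack(o)[...,::-1])
E
```

```text
t 12.6 pos [0.5195 0.1892 0.2102] yaw 171.45 tilt [-0.0031  0.0025 -1.    ]
shift [ 0.0032 -0.0011  0.034 ] turn [ 0.0024  0.0029 -0.0008]
f [-0.3  0.3  0.4] w 0.8507224357838985 0.0
```

View pics/done.png

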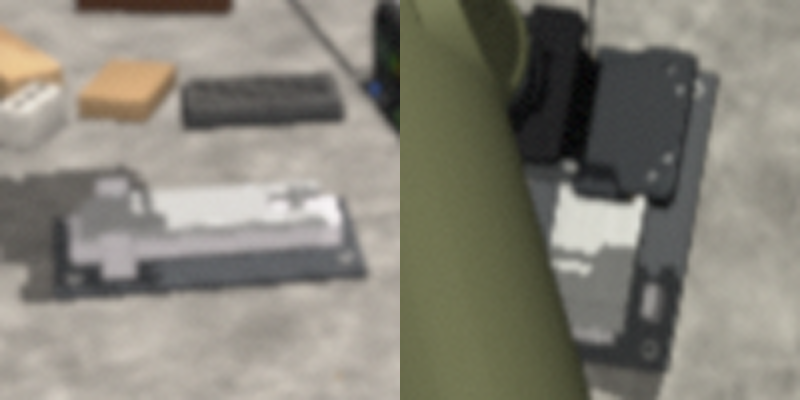

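The knife lies flat on the bed, with the pin in its notch (left crop, about (290,195)) and its bevel between the cheeks. The gripper is clear of it, so I'm handing the job in.

```bash
python3 -c "
from h import *
print(ctrl.close_job())"
```

```text
the job is handed in; nothing more can be done
None
```

I laid the notched knife flat in the holder with the pin in its notch and the bevel between the cheeks, let go of it, left the spare untouched, and handed the job in at about 13 s; no verdict was returned.

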